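# Clear the laser engraver's plate and start the next job

## Robot

A 7-joint arm with a two-finger parallel gripper is mounted at the origin on the work surface. World frame = base frame: x ahead of the robot, y to its left, z up, the work surface at z = 0. Lengths are in m, angles in rad, forces in N, time in s.
With the tool pointing down it reaches from about 0.4 to 0.9 m from the base axis. Payload 5.5 kg.
Tool frame: the origin (TCP) lies midway between the tips of the shut fingers; the grasp point (between the pads) lies 19 mm behind it (manip.grip_depth is the distance from the TCP to the grasp point, in m); z points along the fingers, y is the line along which they close (so a half turn about z gives the same grasp; the last joint's range is limited). The gripper opens to 92 mm and grips with 3 to 60 N. Pads are 19 mm wide; open, the fingers measure 130 mm over their backs; the gripper's body (75 mm by 190 mm) begins 47 mm behind the grasp point.
Start: joints at [1.563, 0.501, -0.427, 1.55, 0.221, 1.138, -0.21], TCP at [0.174, -0.626, 0.227] pointing down, gripper open.
Joint ranges: [-2.88, 2.88], [-0.31, 2.03], [-1.54, 1.56], [0.2, 2.42], [-1.41, 4.55], [0.19, 2.02], [-2.57, 2.57]. Speed limits (rad/s): [2.57, 2.57, 3.14, 3.14, 3.14, 3.14, 3.14].

## Interface

Orientations are given as a unit quaternion [x, y, z, w].
In Python, from bench import manip, effector, viewer gives the robot as it stands. Calls block until the motion is done:
- manip.move_pose(position, orientation): joint-space move of the TCP to a pose.
- manip.servo_line(position, ori=None, vel=0.15): straight line of the TCP; ori=None keeps the orientation; vel is the mean speed in m/s.
- manip.movej(angles): joint-space move.
- effector.open_jaws() and effector.close(f_grip=None): open the fingers fully, or close them until they stop; f_grip is the grip in N (None keeps the last).
- manip.sleep(seconds).
- manip.solve_ik(position, orientation): joint angles nearest the present ones, or None.
- viewer.get_image(name): name is "scene" or "top" or "wrist"; returns the picture (420x560x3 uint8, red, green, blue); there is no depth.
- viewer.get_calibration(name): a dict with "vfov" (degrees; the focal length in pixels is half the picture's height over the tangent of half this angle, whatever the lens; pixels are square), "cx", "cy" (the principal point, pixels), "dist_coeffs" ([k1, k2, p1, p2, k3] as OpenCV has them; the pictures are not rectified), "eye" and "attitude" of the camera in the world. Camera axes: x right, y down, z forward; pixel columns grow to the right and rows downward; lengths in m; the calibration is good to about 2 mm. A picture is of the moment at which its call begins: read the wrist's pose just before it. get_calibration takes no time and is no camera call; for the wrist camera it gives the pose at the moment of the call.
A pose or a line that the arm cannot do raises manip.PlanningError and nothing moves.
- manip.hand_in(): hands the job in; it is judged then, once.
Readings, each from a call of its own:
- manip.current_clock(): time.
- manip.current_q(): joint angles.
- manip.current_joint_velocities(): joint speeds.
- manip.current_tau(): joint torques, N m.
- manip.current_tool_pos(): TCP position.
- manip.current_tcp_rot(): TCP orientation.
- manip.current_force(): force on the tool from outside, world axes, zero at the start.
- manip.current_wrist_torque(): the same for the moment, N m.
- manip.current_finger_gap(): finger opening in m.
- manip.current_gripper_force(): force on a finger pad.
Only numpy, scipy, OpenCV 4.12 (cv2) and the standard library are available. Lean on these libraries where they do the work, as an engineer would, in place of code of your own. Each camera call takes 0.05 s, during which the arm holds its last target. There are 200 camera calls.

## Task

Take the scraper block and push the three plywood offcuts off the engraver's plate into its catch tray, without touching the offcuts with the fingers, then put the scraper back on its rubber mat and let go. Then start the next job on the control pad: press the square key, then the long bar key, then the round key, each fully down and let up again before the next. Do not press the mushroom-shaped stop key, and leave everything else on the table where it is.

Things in the scene. Friction and masses are not known exactly. Their poses are not given: they have to be found in the camera images.
- bed: Low open laser engraver, fixed. Origin on the table under the middle of its dark flat cutting plate; x points away from the robot, from the catch tray to the parked gantry. Rails 40 mm high run along both sides, |y| = 97 to 117 mm. The gantry (up to 87 mm high) stands across the far end, from local x = 117 mm on.
- plate_top (a point): Middle of the top of the cutting plate, 35 mm above the table, axes as bed. The plate measures 182 mm along x and 190 mm along y; the catch tray joins its edge at local x = -91 mm.
- tray_in (a point): Centre of the inner floor of the aluminium catch tray, 4 mm above the table, axes as bed. The tray is open on top, inside 101 mm along x and 192 mm along y; its low outer walls (22 mm above the table) are lower than the plate, so a scraper can run out over it.
- scraper: Loose scraper block standing on its working edge on the mat: white foot 150 mm long (its x), 28 mm thick (its y), 24 mm high, and on it a wooden grip 90 x 28 mm up to 66 mm above the underside. Origin at the centre of the underside, z up. 0.1 to 0.21 kg. To be gripped across the 28 mm, 40 to 50 mm above the underside, and pushed broadside on.
- mat: Thin black rubber mat, 180 mm (its x) x 90 mm (its y), 3 mm thick, fixed on the table; origin at the centre of its underside. The scraper's parking place; it lies either beside the engraver or farther right, having swapped places with the control pad.
- offcut_a: Plywood offcut lying on the plate: disc 32 mm across, 12 mm thick. Origin at the centre of its underside. About 11 g. The offcuts start within 47 mm of the plate's middle line (local y) and from local x = -56 to 23 mm.
- offcut_b: Plywood offcut on the plate: rectangle 30 x 24 mm, 12 mm thick. Origin at the centre of its underside. About 11 g.
- offcut_c: Plywood offcut on the plate: T shape 30 x 24 mm, 12 mm thick. Origin at the centre of its underside. About 10 g.
- pad: Control pad, fixed grey box 136 x 136 mm, 25 mm high, with four white keys in a 2 x 2 grid of 64 mm pitch, each on a black bezel 50 x 50 x 4 mm; which key is in which place varies. Origin at the centre of the underside.
- square_top (a point): Centre of the top of the square key: square cap 32 x 32 mm, standing 12 mm above its bezel (41 mm above the table); it is pressed straight down.
- key_square (a joint): Travel of the square key in m: 0 up, 0.006 fully down. It springs back; it starts to move at about 1.2 N and is fully down at about 4 N.
- bar_top (a point): Centre of the top of the bar key: narrow oblong cap 46 x 14 mm (long side along the pad's y), standing 12 mm above its bezel (41 mm above the table); it is pressed straight down.
- key_bar (a joint): Travel of the bar key in m: 0 up, 0.006 fully down. It springs back; it starts to move at about 1.2 N and is fully down at about 4 N.
- round_top (a point): Centre of the top of the round key: flat round cap 24 mm across, standing 12 mm above its bezel (41 mm above the table); it is pressed straight down.
- key_round (a joint): Travel of the round key in m: 0 up, 0.006 fully down. It springs back; it starts to move at about 1.2 N and is fully down at about 4 N.
- stop_top (a point): Centre of the top of the stop key: a mushroom-shaped dome 40 mm across, the largest and tallest key, 50 mm above the table. Not to be pressed.
- key_stop (a joint): Travel of the stop key in m: 0 up, 0.006 fully down; the same spring.
- knife: Bystander, to be left where it is: closed craft knife, black, 135 x 18 x 12 mm, lying in front of (robot side of) the pad.
- tape: Bystander, to be left where it is: paper tape roll lying flat, 60 mm across, 18 mm high, just beyond the mat.
- glue: Bystander, to be left where it is: white glue bottle, 36 mm across, 70 mm tall, left of the engraver.

How it is judged:
By the outcome, as a careful person would: the job done as asked, in the order asked, and still so for the second after the job is handed in, with the robot touching nothing.
It also fails if it takes over 59 s, if anything falls off the work surface, if the arm or the gripper's body presses on something with over 40 N, if the wrist force passes 120 N, or if a joint passes its speed limit or range.

## Working session

There is one attempt and no reset: what is moved stays moved. The work goes in short steps, each a Python script; the robot and the scene stay as the last script left them, time stands still between calls to the robot, and variables do not carry over. Pictures are saved under pics/ and viewed, at most 10 in all, crops included, and the job is handed in when it is done.

```bash
mkdir -p pics; ls
python3 - <<'E'
from bench import manip, effector, viewer
import cv2
for n in("top","scene"):
    im=viewer.get_image(n); cv2.imwrite(f"pics/{n}0.png",im[:,:,::-1]); print(n,viewer.get_calibration(n))
print(manip.current_clock(),manip.current_tcp_rot(),manip.current_tool_pos())
E
```

```text
pics
top {'vfov': 55.559105432270094, 'cx': 277.99604753131564, 'cy': 206.12095244094937, 'dist_coeffs': array([-0.04058228,  0.        ,  0.        ,  0.        ,  0.        ]), 'eye': array([0.36390946, 0.01334201, 0.86538131]), 'attitude': array([ 0.70837449, -0.69995695,  0.06673123, -0.0617478 ])}
scene {'vfov': 53.55517210753839, 'cx': 281.6951285997927, 'cy': 214.3223981737824, 'dist_coeffs': array([-0.08045217,  0.        ,  0.        ,  0.        ,  0.        ]), 'eye': array([ 0.97620088, -0.25831181,  0.82395942]), 'attitude': array([ 0.82790997,  0.47656972, -0.14350738, -0.25855757])}
0.1 [ 9.90847271e-01  1.34984979e-01 -9.51243481e-05 -8.55535475e-04] [ 0.17363754 -0.62573199  0.22580328]
```

View pics/top0.png

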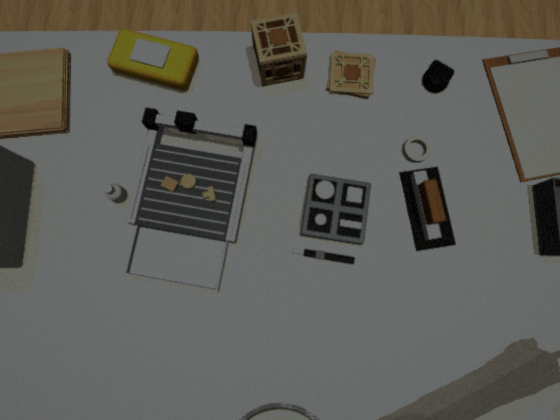

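View pics/scene0.png

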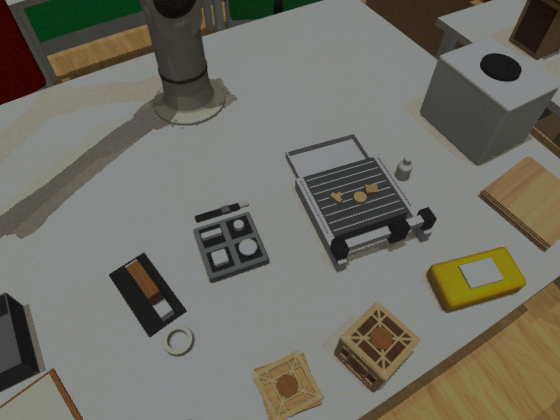

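Top view: engraver at about (190,190), tray edge near y≈232–288. Pad at (336,209) with stop (325,189), square (354,194), round (321,219) and bar (350,222). Mat and scraper at (427,207), with the tape beyond it.

```bash
cat > h.py <<'E'
from bench import manip, effector, viewer
import cv2, numpy as np
from scipy.spatial.transform import Rotation as R
def cast(px,cal,z):
    f=210/np.tan(np.radians(cal['vfov'])/2)
    K=np.array([[f,0,cal['cx']],[0,f,cal['cy']],[0,0,1.]])
    p=cv2.undistortPoints(np.float64(px).reshape(-1,1,2),K,cal['dist_coeffs']).reshape(-1,2)
    d=R.from_quat(cal['attitude']).apply(np.c_[p,np.ones(len(p))])
    e=cal['eye']; return e+d*((z-e[2])/d[:,2])[:,None]
def down(yaw):  # tool down, tool y axis (closing) at world angle yaw
    c,s=np.cos(yaw),np.sin(yaw)
    y=np.array([c,s,0]); z=np.array([0,0,-1.]); x=np.cross(y,z)
    return R.from_matrix(np.c_[x,y,z]).as_quat()
E
python3 - <<'E'
from h import *
np.set_printoptions(precision=4,suppress=True)
c=viewer.get_calibration("top")
for n,p,z in [("mat",[(401,172),(426,166),(454,244),(415,249)],.003),("pad",[(308,175),(371,181),(363,244),(301,237)],.025),("keys stop,sq,rnd,bar",[(325,189),(354,194),(321,219),(350,222)],.041),
 ("plate",[(160,133),(243,142),(230,241),(134,227)],.04),("tray",[(134,227),(228,240),(219,289),(128,273)],.022),("off",[(170,184),(188,182),(209,194)],.047),("grip",[(425,180),(437,179),(445,220),(432,222)],.066)]:
    print(n,cast(p,c,z)[:,:2].tolist())
w=viewer.get_calibration("wrist");print(w, R.from_quat(w['attitude']).as_matrix(), R.from_quat(manip.current_tcp_rot()).as_matrix())
E
```

```text
mat [[0.6041892058860449, -0.2677628304470989], [0.6191412579627745, -0.32562639692534034], [0.4432456151708418, -0.3778484940018845], [0.431602138197872, -0.2908069271151708]]
pad [[0.5882791341760033, -0.05627946930729802], [0.5767661918747067, -0.19367409118831588], [0.4393927775617299, -0.1724175601177617], [0.4527721427329684, -0.04113150565406148]]
keys stop,sq,rnd,bar [[0.5538378655108648, -0.09100048656607217], [0.543804463190733, -0.1525480886432765], [0.48935090372478063, -0.08195431200360465], [0.4837346180231557, -0.14274023130990685]]
plate [[0.6749281304586453, 0.26793172345109734], [0.6563614266629101, 0.08591595902010545], [0.4410692168729816, 0.10696614634840287], [0.46760258561254053, 0.3088482087120693]]
tray [[0.4698639359805429, 0.31529263805354396], [0.44481733432449655, 0.11331249575084533], [0.3427247079826112, 0.12869051578257845], [0.3726895267775392, 0.32083269627326017]]
off [[0.559090224541213, 0.23688612882771068], [0.5638850945207452, 0.19901773275373483], [0.5385370757559318, 0.15349382169496528]]
grip [[0.5702074397263226, -0.2969650998297607], [0.572748313350941, -0.32249819156945286], [0.4864642224954531, -0.3337832596528708], [0.4820280508585109, -0.3064913051927774]]
{'vfov': 67.34539655424393, 'cx': 281.3551388941202, 'cy': 212.4019708162848, 'dist_coeffs': array([-0.0414,  0.    ,  0.    ,  0.    ,  0.    ]), 'eye': array([ 0.238 , -0.608 ,  0.3834]), 'attitude': array([ 0.7898, -0.6   , -0.0777,  0.1012])} [[ 0.268  -0.932  -0.2442]
 [-0.9634 -0.2595 -0.0667]
 [-0.0013  0.2532 -0.9674]] [[ 0.9636  0.2675 -0.0004]
 [ 0.2675 -0.9636  0.0017]
 [ 0.     -0.0017 -1.    ]]
```

Run:
```python
from h import *
import pickle
D={}
for n,(x,y,a) in {"mat":(.52,-.315,-1.45),"pad":(.50,-.12,-1.45),"bed":(.54,.20,-1.6)}.items():
    manip.move_pose([x,y,.25],down(a)); manip.sleep(.25)
    c=viewer.get_calibration("wrist"); im=viewer.get_image("wrist")
    D[n]=(im,c)
pickle.dump(D,open("d.pkl","wb"))
m=np.hstack([cv2.resize(D[n][0],(560,420)) for n in D][:2])
g=lambda i:np.uint8(255*(i/255.)**.6)
cv2.imwrite("pics/w_mat.png",g(D["mat"][0])[:,:,::-1])
cv2.imwrite("pics/w_pad.png",g(D["pad"][0])[:,:,::-1]);cv2.imwrite("pics/w_bed.png",g(D["bed"][0])[:,:,::-1])
print(manip.current_clock())
```

```text
4.725
```

View pics/w_mat.png

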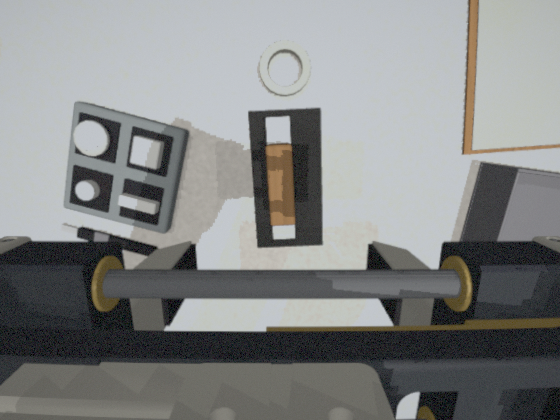

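View pics/w_pad.png

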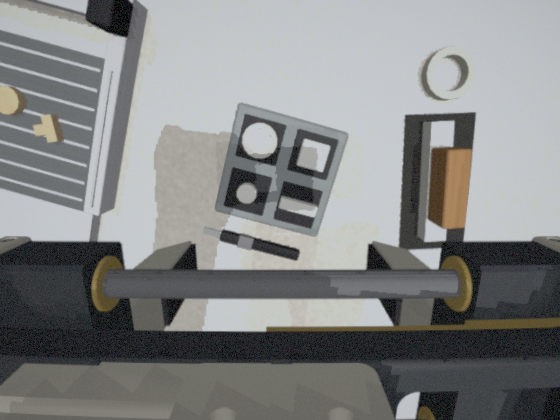

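View pics/w_bed.png

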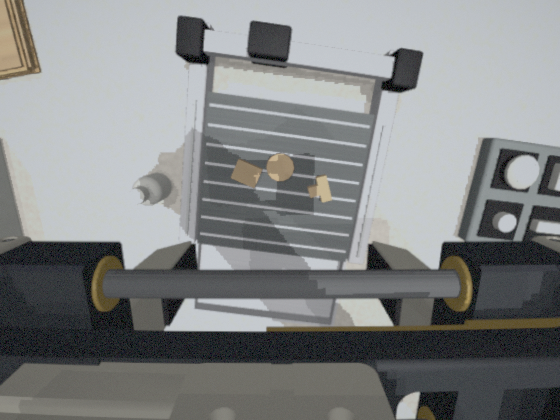

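Mat view: mat about (249–321, 108–247), scraper axis u≈281, foot ends v≈115 and 240, tape (285,68). Pad view: stop (260,140), square (313,153), round (246,192), bar (298,205), and the knife below at (250,242). Bed view: offcuts at (246,173), (280,167) and (321,188); tray edge runs from (198,243) to (345,262).

Run:
```python
from h import *
import pickle
np.set_printoptions(precision=4,suppress=True)
D=pickle.load(open("d.pkl","rb"))
def comps(mask,roi,amin):
    x0,y0,x1,y1=roi; m=np.zeros_like(mask,np.uint8); m[y0:y1,x0:x1]=mask[y0:y1,x0:x1]
    cs,_=cv2.findContours(m,cv2.RETR_EXTERNAL,cv2.CHAIN_APPROX_NONE)
    return [c for c in cs if cv2.contourArea(c)>amin]
def rect(c,cal,z):
    w=cast(c.reshape(-1,2),cal,z)[:,:2].astype(np.float32); r=cv2.minAreaRect(w*1000); 
    return np.array(r[0])/1000,np.round(r[1],1),round(r[2],2)
hsv=lambda i:cv2.cvtColor(i,cv2.COLOR_RGB2HSV)
im,c=D["mat"]; h=hsv(im)
for k in comps(h[...,2]<60,(235,95,335,255),2000): print("mat",rect(k,c,.003),cv2.boundingRect(k))
for k in comps((h[...,1]>100)&(h[...,0]<25),(235,95,335,255),300): print("grip",rect(k,c,.066),cv2.boundingRect(k))
for k in comps((h[...,2]>100)&(h[...,1]<60),(252,112,318,243),50): print("foot",rect(k,c,.024),cv2.boundingRect(k))
for name,roi,shift in(("pad",(215,100,350,238),0),("mat",(62,100,190,235),0)):
    im,c=D[name];h=hsv(im)
    for k in comps(h[...,2]>90,roi,80):
        m=cv2.moments(k); uv=(m['m10']/m['m00'],m['m01']/m['m00'])
        if cv2.contourArea(k)<2000: print(name,"key",np.round(uv),cast([uv],c,.041)[0,:2],rect(k,c,.041)[1:])
    print(h[200,200],h[153,313])
im,c=D["bed"];h=hsv(im)
for k in comps((h[...,1]>70)&(h[...,0]<30)&(h[...,2]>70),(205,130,350,230),80): print("off",rect(k,c,.047),cv2.boundingRect(k))
p=cast([(198,243),(345,262),(214,55),(381,78),(208,100),(371,126),(202,214),(354,236)],c,.035); print("plate",p[:,:2].tolist())
```

```text
mat (array([ 0.5229, -0.3226]), array([177.5,  88.8]), 9.58) (249, 108, 73, 139)
grip (array([ 0.5273, -0.3143]), array([89.7, 30.9]), 10.02) (264, 144, 32, 82)
foot (array([ 0.4613, -0.326 ]), array([17.5, 27. ]), 6.84) (273, 225, 22, 14)
foot (array([ 0.4814, -0.2862]), array([78.1,  5.2]), 5.5) (252, 182, 5, 61)
foot (array([ 0.5858, -0.3041]), array([30.2, 27.8]), 10.14) (266, 116, 25, 28)
pad key [246. 193.] [ 0.4895 -0.0812] (array([21.8, 21.4]), 5.59)
pad key [268. 173.] [ 0.5161 -0.1039] (array([34.8, 23. ]), 14.65)
pad key [313. 155.] [ 0.5433 -0.1538] (array([32.1, 31.4]), 81.01)
pad key [259. 140.] [ 0.5527 -0.0904] (array([37.8, 38.7]), 6.68)
[ 19  22 128] [ 30   8 128]
mat key [145. 152.] [ 0.5434 -0.1542] (array([31.5, 32.5]), 81.58)
[ 23  24 125] [15 49 21]
off (array([0.5391, 0.1548]), array([31.3, 23.9]), 13.31) (308, 175, 24, 27)
off (array([0.5603, 0.2378]), array([30. , 23.8]), 64.08) (231, 160, 31, 28)
off (array([0.5663, 0.1993]), array([30.8, 29.6]), 88.21) (266, 154, 28, 27)
plate [[0.4732715194655023, 0.30493330728498313], [0.44169392857312684, 0.11964800617783178], [0.6897247436122386, 0.26696528189918495], [0.660620401496167, 0.08341663019661684], [0.6429935402779945, 0.2773685053451891], [0.6089459430619341, 0.09292545202844833], [0.5107645015309252, 0.2962601002139981], [0.476427787243177, 0.10913235618391814]]
```

```bash
cat >> h.py <<'E'
BY=-.165; B=np.array([.5471,.1965]); bx=np.array([np.cos(BY),np.sin(BY)])
def bed(x,z): return [*(B+x*bx),z]
SY=.172-np.pi/2
def snap(n,f):
    c=viewer.get_calibration(n); im=viewer.get_image(n); cv2.imwrite(f,np.uint8(255*(im/255.)**.6)[:,:,::-1]); return im,c
E
python3 - <<'E'
from h import *
q=down(SY)
manip.move_pose([.527,-.3145,.13],q); manip.servo_line([.527,-.3145,.031],vel=.12)
effector.close(40); g=manip.current_finger_gap(); print("gap",g,manip.current_gripper_force())
assert .024<g<.032
manip.servo_line([.527,-.3145,.19],vel=.15)
print("lifted",manip.current_finger_gap(),manip.current_force())
manip.move_pose(bed(.064,.19),down(BY)); manip.sleep(.2)
print(manip.current_q(),manip.current_tool_pos(),manip.current_clock())
snap("wrist","pics/held.png")
E
```

```text
gap 0.028108679153348273 39.9942272901535
lifted 0.02794590117590648 [-0.43733067  0.41118869 -1.61547066]
[ 0.34286181  0.70357057 -1.01816641  1.60489954  0.63345778  1.19707674
 -0.97719282] [0.61070236 0.18456964 0.18993325] 11.8667
```

View pics/held.png

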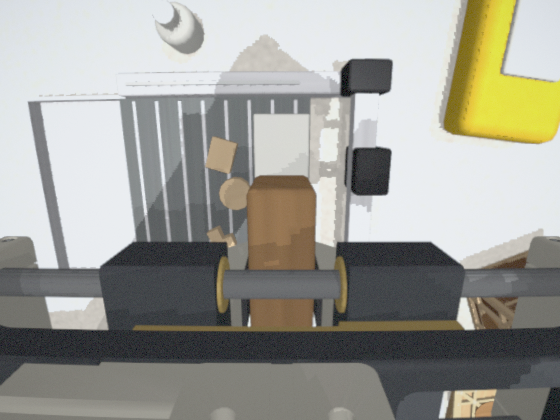

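The scraper is held square to the bed (foot u 254–310), and the stripes and rails are aligned with the view. The offcuts are at (221,154), (235,193) and (222,238), left of the foot. I'll push now.

Run:
```python
from h import *
c=viewer.get_calibration("wrist")
by=np.array([-bx[1],bx[0]])
for n,p,z in(("rail +y inner top",(230,97),.04),("disc",(236,194),.047),("tray/plate edge",(124,150),.035),("gantry",(350,100),.035)):
    w=cast([p],c,z)[0,:2]-B; print(n,w@bx,w@by)
manip.servo_line(bed(.064,.065),vel=.1); print(manip.current_force(),manip.current_tool_pos())
manip.servo_line(bed(-.122,.065),vel=.07); print(manip.current_force(),manip.current_finger_gap())
manip.servo_line(bed(-.122,.2),vel=.15)
manip.move_pose(bed(.0,.25),down(BY)); manip.sleep(.2)
snap("wrist","pics/after.png"); snap("scene","pics/after_s.png"); print(manip.current_clock())
```

```text
rail +y inner top 0.016095663106732314 0.09632825675921879
disc 0.019459348604120096 0.006158825733269366
tray/plate edge -0.09156991694635595 0.04827637577935807
gantry 0.12844481788031817 0.09406255575931073
[-0.69746255  0.84421749 -1.3609393 ] [0.61081814 0.18628348 0.06583313]
[ 0.08014202 -0.29589419 -1.86219191] 0.02791273480721815
18.0667
```

View pics/after.png

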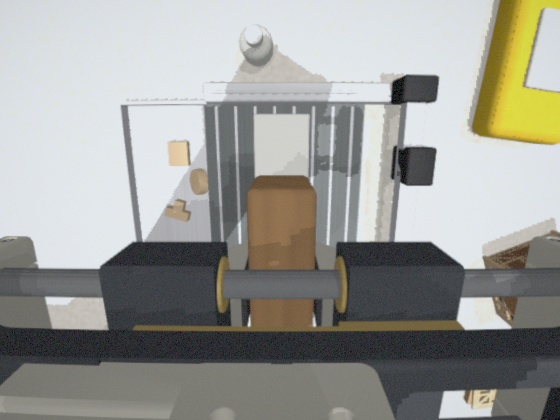

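Two offcuts lie in the tray at (178,153) and (178,211). The disc at (199,181) looks tilted against the plate's edge, so I'll check it in the scene view.

Run:
```python
import cv2
a=cv2.imread("pics/after.png")[90:260,110:250]; b=cv2.imread("pics/after_s.png")[110:280,270:450]
cv2.imwrite("pics/crop.png",cv2.hconcat([cv2.resize(a,(400,486),interpolation=2),cv2.resize(b,(400,486),interpolation=2)]))
```

```text
(no output)
```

View pics/crop.png

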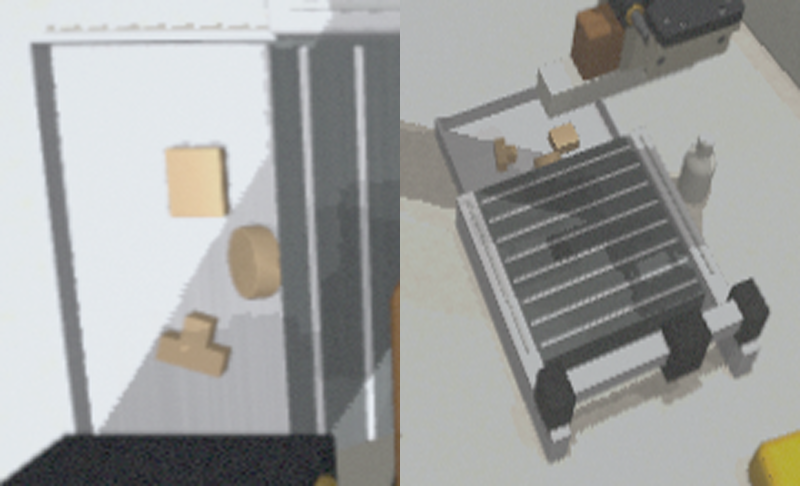

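The disc is inside the tray, resting on edge against the plate's wall and clear of the plate top. Next I'll return the scraper.

Run:
```python
from h import *
q=down(SY)
manip.move_pose([.525,-.320,.19],q); manip.servo_line([.525,-.320,.05],vel=.15)
manip.servo_line([.525,-.320,.0312],vel=.04); manip.sleep(.2); print(manip.current_force(),manip.current_tool_pos())
effector.open_jaws(); manip.sleep(.1)
manip.servo_line([.525,-.320,.15],vel=.15)
PY=-.147+np.pi/2-np.pi
manip.move_pose([.5433,-.154,.15],down(PY)); effector.close(10); manip.sleep(.1)
im,c=snap("wrist","pics/ret.png"); import pickle; pickle.dump((im,c),open("r.pkl","wb"))
print(manip.current_tool_pos(),manip.current_force(),manip.current_clock())
```

```text
[-0.11260071  0.00443217 -1.74796522] [ 0.52492846 -0.3198682   0.030941  ]
[ 0.54332972 -0.15400521  0.15001384] [0.70361763 0.38615925 0.20612357] 26.3
```

View pics/ret.png

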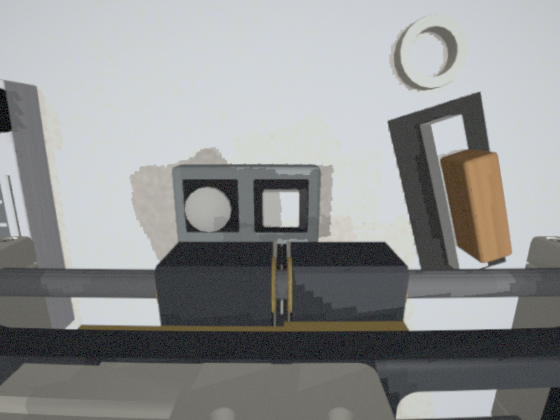

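The scraper stands on its mat at (475,200), and the pad is square to the view with the stop key at (208,208) and the square key at (280,208). I'll press the keys, stepping down under force control.

```bash
python3 - <<'E'
from h import *
print(cast([(283,208)],viewer.get_calibration("wrist"),.041))
def press(x,y):
    manip.servo_line([x,y,.07],vel=.2); manip.sleep(.15); f0=manip.current_force()[2]
    manip.servo_line([x,y,.0425],vel=.08)
    z=.037; log=[]
    while True:
        manip.servo_line([x,y,z],vel=.03); manip.sleep(.1)
        f=manip.current_force()[2]-f0; log.append((round(z,4),round(manip.current_tool_pos()[2],4),round(f,2)))
        if f>7 or z<.0325: break
        z-=.001
    manip.sleep(.2); manip.servo_line([x,y,.07],vel=.08); print(log,manip.current_clock())
press(.5433,-.154); press(.4805,-.1445); press(.4892,-.0812)
manip.servo_line([.4892,-.0812,.2],vel=.2)
manip.move_pose([.45,-.2,.3],down(SY)); manip.sleep(.3)
snap("top","pics/end_t.png"); snap("scene","pics/end_s.png"); print(manip.current_clock())
E
python3 - <<'E'
import cv2
b=cv2.imread("pics/end_s.png")[110:340,90:450]; cv2.imwrite("pics/end.png",cv2.resize(b,(800,511),interpolation=2))
E
```

```text
[[ 0.54398139 -0.15606816  0.041     ]]
[(0.037, np.float64(0.0374), np.float64(2.77)), (0.036, np.float64(0.0363), np.float64(2.98)), (0.035, np.float64(0.0354), np.float64(4.94)), (0.034, np.float64(0.0352), np.float64(13.7))] 29.775
[(0.037, np.float64(0.0373), np.float64(3.62)), (0.036, np.float64(0.0362), np.float64(3.49)), (0.035, np.float64(0.0353), np.float64(5.94)), (0.034, np.float64(0.035), np.float64(15.05))] 33.1667
[(0.037, np.float64(0.0374), np.float64(3.3)), (0.036, np.float64(0.0362), np.float64(4.75)), (0.035, np.float64(0.0353), np.float64(5.95)), (0.034, np.float64(0.0351), np.float64(15.46))] 36.5583
38.4417
```

View pics/end.png

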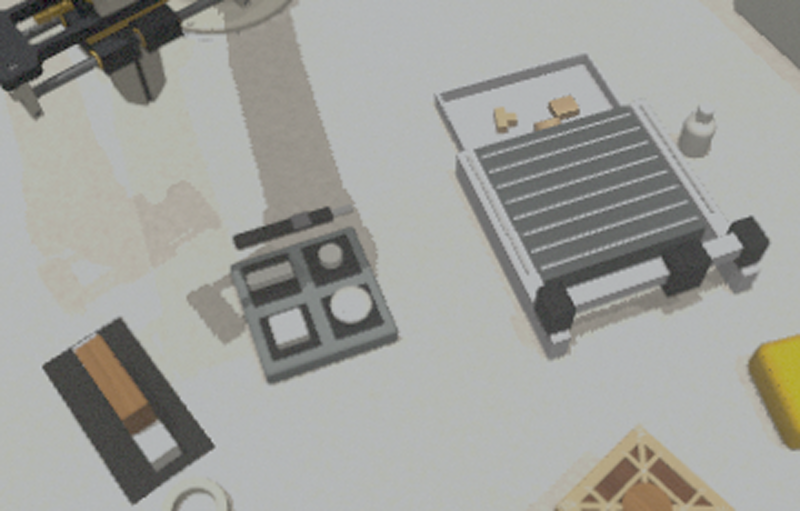

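The final view shows the plate empty, all three offcuts in the tray at (505,118), (563,105) and (547,125), the scraper on its mat at (115,385), the keys up and the bystanders in place. All three keys bottomed out, so I'll hand in.

```bash
python3 -c "
from bench import manip
print(manip.hand_in())"
```

```text
the job is handed in; nothing more can be done
None
```

The job is handed in at about 38 s of the 59 s allowed: all three offcuts are in the tray (the disc leaning on edge against the plate's wall), the scraper is back on its mat and released, and the square, bar and round keys were each pressed fully down in order; the verdict isn't shown.

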